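# Draw out a slide tray past its balance point and hold it level

### The arm

A 6-joint arm with a two-finger parallel gripper is mounted at the origin on the work surface. World frame = base frame: x ahead of the robot, y to its left, z up, the work surface at z = 0. Lengths are in m, angles in rad, forces in N, time in s.
With the tool pointing down it reaches from about 0.35 to 0.875 m from the base axis. Payload 4.2 kg.
Tool frame: the origin (TCP) lies midway between the tips of the shut fingers; the grasp point (between the pads) lies 19 mm behind it; z points along the fingers, y is the line along which they close (so a half turn about z gives the same grasp; the last joint's range is limited). The gripper opens to 87 mm and grips with 3 to 60 N. Pads are 19 mm wide; open, the fingers measure 117 mm over their backs; the gripper's body (75 mm by 190 mm) begins 51 mm behind the grasp point.
Start: joints at [-1.042, 0.385, 0.008, 0, -1.194, -0.259], TCP at [0.167, -0.602, 0.223] pointing down, gripper open.
Joint ranges: [-3.14, 3.14], [-1.21, 2.06], [-1.07, 1.41], [-3.16, 2.05], [-2.99, -0.16], [-3.1, 3.1]. Speed limits (rad/s): [2.79, 2.79, 3.14, 3.14, 3.14, 3.14].

### API

Orientations are given as [roll, pitch, yaw] about the fixed x, y, z axes, in that order (R = Rz(yaw) Ry(pitch) Rx(roll)).
In Python, from workcell import read_state, camera, camera_info, sign_off gives the robot as it stands.
- The arm moves only by the tool drive_tool, never from a script. Its argument "commands" is a list of rows, each a list of 5 numbers: the opening, from 0 (shut) to 1 (fully open), then the shift along the tool's x, y, z in mm, then the turn about the tool's z in rad. In form: [[fingers, tx, ty, tz, roll], ...]. A call has 1 to 20 rows; each row shifts and turns the commanded pose from where the row before left it, along the tool's axes as they then stand; what a row does not reach is not made up. A row lasts 1/12 s, in which the tool goes at most 41.7 mm and 7.16 degrees, less where a joint would pass 70% of its speed; a pose out of reach is approached as far as the arm can. A call is refused whole if a number of a shift passes 41.7 or a number of a turn 0.125, either way. A call with a gripper value outside its range is refused whole. The fingers move at their own pace and stop on an object; the grip force is fixed at half the most. Time passes only in rows, so rows that do not move let the fingers close. It gives the time, the measured TCP pose, the force, the opening and the grip force at its end, in the units of the state.
- read_state(): the state, without advancing time (a new reading comes with each control period).
- camera(name): name is "scene" or "top" or "wrist"; returns the picture (480x640x3 uint8, red, green, blue); there is no depth.
- camera_info(name): a dict with "intrinsics" (3x3 intrinsics, pixels), "D" ([k1, k2, p1, p2, k3] as OpenCV has them; the pictures are not rectified), "origin" and "rotation" of the camera in the world. Camera axes: x right, y down, z forward; pixel columns grow to the right and rows downward; lengths in m; the calibration is good to about 2 mm. A picture is of the moment at which its call begins: read the wrist's pose just before it. camera_info takes no time and is no camera call; for the wrist camera it gives the pose at the moment of the call.
- sign_off(): hands the job in; it is judged then, once.
The state is a dict: "time_s": time; "joint_pos": joint angles; "qvel": joint speeds; "joint_efforts": joint torques, N m; "eef_pos": TCP position; "tcp_rot": TCP orientation; "contact_force": force on the tool from outside, world axes, zero at the start; "moment": the same for the moment, N m; "grip_width": finger opening in m; "grip_force": force on a finger pad.
Only numpy, scipy, OpenCV 4.12 (cv2) and the standard library are available. Lean on these libraries where they do the work, as an engineer would, in place of code of your own. Each camera call takes 0.05 s, during which the arm holds its last target. There are 200 camera calls.

### The job

The stained blood slides are drying in the small white rack. Take the top tray by its handle and draw it straight out of its runners until the second cross bar of the tray (counted from the handle) comes to the rack's front edge, so that the two front rows of slides lie clear for picking. Drawn that far the tray tips if it is let go, so keep hold of it, level and still, and finish while holding it; leave the two trays below and the bottle, jar and slide box where they are.

Things in the scene. Friction and masses are not known exactly. Their poses are not given: they have to be found in the camera images.
- rack: White sheet-steel slide rack, screwed to the bench: 270 deep, 201 wide, 136 mm high, with roof, sides and back, open front. Origin: centre of its underside, on the bench. x points from the open front to the back (trays come out along -x), y across, z up. Runners with tops at 24, 62 and 100 mm above the bench, end at the front edge; 195 mm clear between the sides, roof underside at 133 mm.
- rack_front (a point): Middle of the rack's open front, on the plane of its front edge (roof, sides and runners all end there), 110 mm above the bench. Axes as the rack's.
- tray: Top tray, aluminium, loose on top runners, 0.3 to 0.65 kg: 260 long (x), 190 wide (y), rims 12 mm high; three rows of six glass slides fixed in it, parted by two raised cross bars. Origin: centre of its underside, 100 mm above the bench. Axes as the rack's, handle on the -x end. Starts with its front face 3 to 38 mm outside the rack. Balances 14 mm before its origin; let go past that, it tips.
- tray_handle (a point): Grip point: middle of the top tray's bow handle, a level round black bar 10 mm thick, 110 mm long along y, 50 mm in front of the tray's front face (45 mm clear between), 180 mm in front of the tray's origin, 108 mm above the bench. Pinch it from above, one finger in the gap behind it. The next tray's handle lies beneath, its top 75 mm above the bench.
- tray_bar (a point): Middle of the top of the top tray's second cross bar from the handle: raised, 10 mm wide along x, right across the tray, 10 mm above its underside, 43.5 mm behind the tray's origin (173.5 mm behind its front face). Under the rack's roof at the start.
- tray_middle: Like the top tray but without slides, pushed home on the middle runners. Leave it alone.
- tray_bottom: Like the top tray but without slides, pushed home on the bottom runners. Leave it alone.
- bottle: Amber reagent bottle with black cap, 42 mm across, 85 mm high, loose; origin at the centre of its underside. Leave it alone.
- jar: Square glass staining jar with white lid, 56 mm across, 86 mm high, loose; origin at the centre of its underside. Leave it alone.
- slide_box: Flat grey slide box, 100 x 85 x 30 mm, loose; origin at the centre of its underside. Leave it alone.

How it is judged:
On the way:
1. the top tray is in the grip and drawn half-way out, level on its runners (contact force between tray and the fingers above 1 N and x of tray in the frame of rack_front below 0.04 m and angle between tray's own z axis and vertical below 0.08 rad), for 0.1 s.
At the end, for the whole second after the job is handed in: Fingers still hold the top tray (over 1 N), at rest and level within 0.05 rad; the middle of its second cross bar is within 8 mm of the plane of the rack's front edge and 6 mm of its height on the runners; the lower trays are within 15 mm of their start (x of tray_bar in the frame of rack_front between -0.008 and 0.008 m and z of tray_bar in the frame of rack_front between -0.006 and 0.006 m and angle between tray's own z axis and vertical below 0.05 rad and contact force between tray and the fingers above 1 N and linear speed of tray below 0.01 m/s and distance of each of tray_middle, tray_bottom from where it was at the start of the episode below 0.015 m); the arm keeps its last pose, push and grip.
It fails at once if the top tray tips by more than 0.15 rad (angle between tray's own z axis and vertical above 0.15 rad).
It fails at once if the bottle, jar or slide box is shifted by more than 20 mm or a lower tray by more than 15 mm (distance of any of bottle, jar, slide_box from where it was at the start of the episode above 0.02 m or distance of any of tray_middle, tray_bottom from where it was at the start of the episode above 0.015 m).
It fails at once if the bottle or jar is knocked over (angle between any of bottle, jar's own z axis and vertical above 0.5 rad).
It also fails if it takes over 34 s, if anything falls off the work surface, if the arm or the gripper's body presses on something with over 40 N, if the wrist force passes 120 N, or if a joint passes its speed limit or range.

## Working session

There is one attempt and no reset: what is moved stays moved. The work goes in short steps, Python scripts to look and compute and a tool call to move; the robot and the scene stay as the last step left them, time stands still between calls to the robot, and variables do not carry over. Pictures are saved under pics/ and viewed, at most 10 in all, crops included, and the job is handed in when it is done.

Besides the shell and the picture viewer there is one more tool, called after "Emit:" in YAML: its name, and indented under it one key for each argument. drive_tool: Moves the arm, as the interface text tells. Its arguments: {"type":"object","properties":{"commands":{"type":"array"}},"required":["commands"]}

```bash
mkdir -p pics; cat > h.py <<'E'
import numpy as np, cv2
from workcell import *
def snap(n,f):
    ci=camera_info(n); im=camera(n); cv2.imwrite('pics/'+f+'.png',im[:,:,::-1]); np.savez('pics/'+f+'.npz',K=ci['intrinsics'],D=ci['D'],o=ci['origin'],R=ci['rotation']); return im
def ray(f,p):
    c=np.load('pics/'+f+'.npz'); u=cv2.undistortPoints(np.array([[p]],float),c['K'],c['D'])[0,0]
    return c['o'],c['R']@np.array([u[0],u[1],1.])
def onz(f,p,z):
    o,d=ray(f,p); return o+d*(z-o[2])/d[2]
def proj(f,P):
    c=np.load('pics/'+f+'.npz'); R=c['R'].T
    return cv2.projectPoints(np.atleast_2d(np.array(P,float)),cv2.Rodrigues(R)[0],-R@c['o'],c['K'],c['D'])[0][:,0]
def tri(l):
    A=np.zeros((3,3));b=np.zeros(3)
    for f,p in l:
        o,d=ray(f,p);d=d/np.linalg.norm(d);M=np.eye(3)-np.outer(d,d);A+=M;b+=M@o
    return np.linalg.solve(A,b)
E
python3 -c "
from h import *
for n in ['scene','top','wrist']:
    snap(n,n+'0'); c=np.load('pics/'+n+'0.npz'); print(n,c['o'],c['R'].round(3).tolist(),c['K'][0,0])
s=read_state(); print(s['eef_pos'],s['tcp_rot'],s['time_s'])
a=[cv2.imread('pics/%s0.png'%n) for n in ['scene','top']]
"
```

```text
scene [0.94326374 0.53355404 0.57015497] [-2.197, -0.021, 2.635] 532.658385372265
top [ 0.47571457 -0.06302505  1.13637469] [-3.017, 0.019, -1.553] 584.9136012612139
wrist [ 0.08929991 -0.62460097  0.38284532] [2.842, -0.001, 1.84] 354.9538265400166
[ 0.16645351 -0.60196391  0.22170764] [ 3.13990974e+00 -1.33068164e-04 -2.87193677e+00] 0.15
```

View pics/scene0.png

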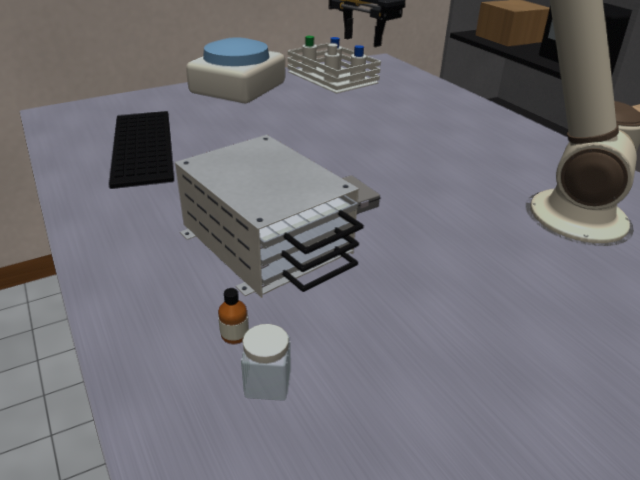

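View pics/top0.png

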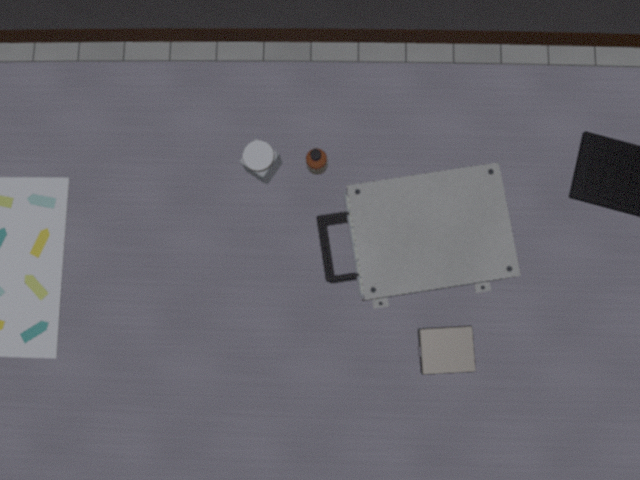

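The scene view shows the rack with its front to the right, and the top handle's bar at about (285,236)-(360,225). The top view shows the rack roof with corners at about (347,185), (499,164), (520,275) and (363,299). The handle lies at (318-335, 213-282) and the bottle and jar are above left. Next I convert the rpy rotations and enlarge the handles.

```bash
sed -i "s/R=ci\['rotation'\]/R=Rotation.from_euler('xyz',ci['rotation']).as_matrix()/; 1a from scipy.spatial.transform import Rotation" h.py
python3 -c "
from h import *
for n in ['scene','top','wrist']: 
    snap(n,n+'1')
roof=[(347,185),(499,164),(520,275),(363,299)]
P=[onz('top1',p,.136) for p in roof]; print(np.round(P,4).tolist())
print([np.linalg.norm(P[i]-P[(i+1)%4]).round(4) for i in range(4)])
print(proj('scene1',P).round(1).tolist())
a=cv2.imread('pics/scene1.png')[180:300,240:400]; b=cv2.imread('pics/top1.png')[150:310,300:400]
cv2.imwrite('pics/c.png',np.hstack([cv2.resize(a,(500,375)),cv2.resize(b,(234,375))]))
"
```

```text
[[0.6909, -0.0729, 0.136], [0.7325, -0.3385, 0.136], [0.5388, -0.3708, 0.136], [0.4938, -0.1029, 0.136]]
[np.float64(0.2688), np.float64(0.1964), np.float64(0.2717), np.float64(0.1994)]
[[257.5, 225.9], [176.1, 159.4], [266.3, 132.8], [358.9, 187.0]]
```

View pics/c.png

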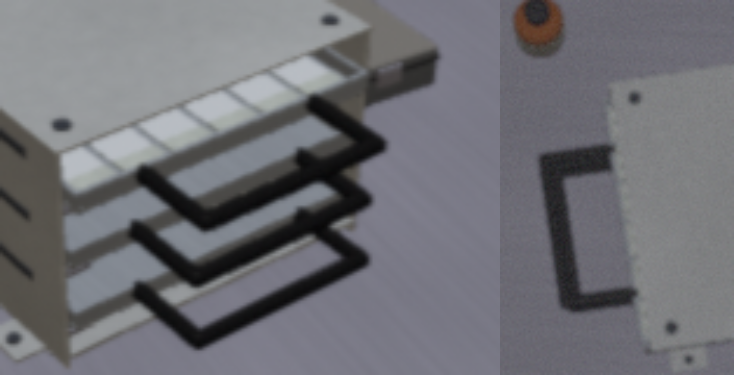

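The zoom shows the three handles. The top handle's bar runs between scene pixels about (305.6,249.4) and (360.3,226.7), and top pixels about (322.6,219.1) and (331.1,278.4). I triangulate the handle and check the roof against both views.

```bash
python3 -c "
from h import *
A=tri([('scene1',(305.6,249.4)),('top1',(322.6,219.1))]);B=tri([('scene1',(360.3,226.7)),('top1',(331.1,278.4))])
print(A,B,np.linalg.norm(A-B),(A+B)/2)
print('onz',onz('top1',(322.6,219.1),.108),onz('top1',(331.1,278.4),.108))
# roof mask in top & subpixel quad
im=cv2.imread('pics/top1.png');g=cv2.GaussianBlur(cv2.cvtColor(im,cv2.COLOR_BGR2GRAY),(5,5),0)
hsv=cv2.cvtColor(im,cv2.COLOR_BGR2HSV); print(im[230,430],im[120,430],im[250,325])
m=((hsv[:,:,1]<22)&(g>105)).astype(np.uint8);m[:140]=0;m[:,:335]=0;m[315:]=0;m[:,540:]=0
m=cv2.morphologyEx(m,cv2.MORPH_OPEN,np.ones((15,15)))
c=max(cv2.findContours(m,0,1)[0],key=cv2.contourArea);r=cv2.minAreaRect(c);q=cv2.boxPoints(r);print(r,q.tolist())
P=np.array([onz('top1',p,.136) for p in q]);print(P.round(4).tolist(),[np.linalg.norm(P[i]-P[(i+1)%4]).round(4) for i in range(4)])
# black handle mask
k=(im.max(2)<60).astype(np.uint8);k[:195]=0;k[300:]=0;k[:,:310]=0;k[:,365:]=0
ys,xs=np.nonzero(k);print(xs.min(),xs.max(),ys.min(),ys.max());
for y in range(225,275,8): print(y,xs[ys==y].min(),xs[(ys==y)&(xs<345)].max())
b=[onz('top1',p,.09)for p in [(316,160),(258,157)]];print(b)
"
```

```text
[ 0.63441867 -0.02987835  0.10239259] [ 0.52786249 -0.04610876  0.10119904] 0.10779178596863517 [ 0.58114058 -0.03799355  0.10179582]
onz [ 0.63445111 -0.0306331   0.108     ] [ 0.52933634 -0.04758655  0.108     ]
[130 125 125] [118 109 111] [41 36 37]
((431.7269287109375, 230.17918395996094), (120.52174377441406, 163.46090698242188), 83.2901611328125) [[343.51531982421875, 179.88055419921875], [505.85662841796875, 160.78158569335938], [519.9385375976562, 280.4778137207031], [357.59722900390625, 299.5767822265625]]
[[0.6999, -0.0667, 0.136], [0.7385, -0.3507, 0.136], [0.5294, -0.3705, 0.136], [0.4926, -0.0937, 0.136]] [np.float64(0.2866), np.float64(0.21), np.float64(0.2792), np.float64(0.209)]
317 357 212 282
225 318 326
233 320 327
241 321 328
249 322 329
257 323 330
265 324 331
273 325 332
[array([ 0.7467839 , -0.01583451,  0.09      ]), array([0.75116844, 0.09118839, 0.09      ])]
```

Emit:
drive_tool:
  commands:
    - [0.5,0,0,0,0.109]
    - [0.5,-26.3,25.7,0,0]
    - [0.5,-26.3,25.7,0,0]
    - [0.5,-26.3,25.7,0,0]
    - [0.5,-26.3,25.7,0,0]
    - [0.5,-26.3,25.7,0,0]
    - [0.5,-26.3,25.7,0,0]
    - [0.5,-26.3,25.7,0,0]
    - [0.5,-26.3,25.7,0,0]
    - [0.5,-26.3,25.7,0,0]
    - [0.5,-26.3,25.7,0,0]
    - [0.5,-26.3,25.7,0,0]
    - [0.5,-26.3,25.7,0,0]
    - [0.5,-26.3,25.7,0,0]
    - [0.5,-26.3,25.7,0,0]
    - [0.5,-26.3,25.7,0,0]
    - [0.5,-26.3,25.7,0,0]
    - [0.5,-26.3,25.7,0,0]
    - [0.5,-26.3,25.7,0,0]
    - [0.5,-26.3,25.7,0,0]

```text
time_s: 1.97
eef_pos: [0.5824, -0.0386, 0.2227]
tcp_rot: [-3.142, 0.0, -2.98]
contact_force: [0.5, -0.1, -0.4]
grip_width: 0.0434
grip_force: 0.0
```

Emit:
drive_tool:
  commands:
    - [0.5,0,0,0,0]
    - [0.5,0,0,0,0]
    - [0.5,0,0,0,0]

```text
time_s: 2.22
eef_pos: [0.5813, -0.0403, 0.2222]
tcp_rot: [3.142, -0.001, -2.98]
contact_force: [-0.3, -0.4, 0.7]
grip_width: 0.0432
grip_force: 0.0
```

```bash
python3 -c "
from h import *
snap('wrist','w2')
s=read_state(); print(s['eef_pos'],s['tcp_rot'],s['time_s'],s['grip_width'])
F=[[.582,-.0395,.108],[.634,-.030,.108],[.529,-.047,.108],[.6909,-.0729,.136],[.4938,-.1029,.136]]
print(proj('w2',F).round(1).tolist())
"
```

```text
[ 0.58105766 -0.04088707  0.22244752] [-3.14158847e+00 -6.84039700e-04 -2.98133005e+00] 2.2667 0.04373420004787361
[[324.9, 237.3], [326.0, 296.7], [326.5, 170.2], [263.5, 366.1], [251.6, 107.3]]
```

View pics/w2.png

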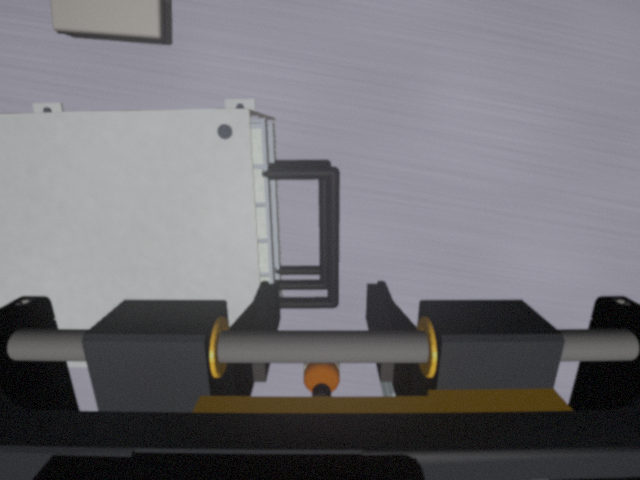

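The wrist view shows the roof's front edge at u≈250 (corner (249,109), predicted (252,107)) and the handle bar(s) at u≈320-338, v 162-305. I enlarge it to tell the top bar from the lower ones.

```bash
python3 -c "
from h import *
im=cv2.imread('pics/w2.png')
cv2.imwrite('pics/c2.png',cv2.convertScaleAbs(cv2.resize(im[95:315,235:355],(327*1,600),interpolation=2),alpha=1.8))
g=im.max(2)
for v in (190,210,230,250): print(v,g[v,312:346].tolist())
"
```

```text
190 [161, 159, 156, 158, 157, 150, 123, 92, 64, 66, 68, 67, 72, 70, 63, 59, 60, 63, 66, 65, 67, 72, 66, 64, 63, 59, 82, 114, 144, 158, 160, 160, 161, 159]
210 [161, 161, 162, 160, 159, 154, 134, 99, 68, 65, 67, 67, 67, 63, 63, 57, 57, 63, 63, 64, 67, 65, 64, 65, 64, 62, 80, 114, 143, 154, 159, 159, 160, 160]
230 [161, 163, 162, 161, 163, 161, 146, 118, 78, 64, 60, 66, 70, 65, 63, 60, 58, 60, 60, 62, 69, 67, 64, 65, 60, 64, 89, 128, 150, 159, 164, 163, 162, 162]
250 [161, 161, 159, 159, 160, 159, 146, 114, 80, 65, 59, 61, 61, 60, 57, 62, 57, 57, 66, 61, 65, 64, 65, 66, 61, 64, 88, 124, 150, 160, 162, 162, 162, 162]
```

View pics/c2.png

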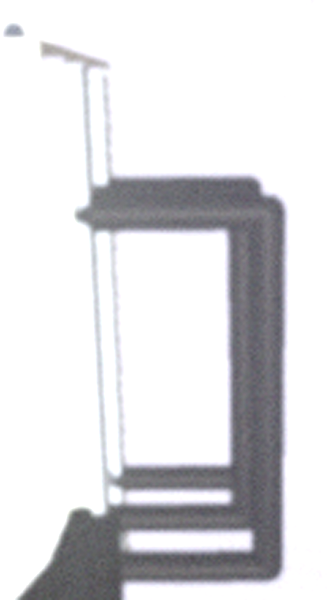

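The zoom shows the top handle as the outermost bar, at u about 327-339.5 (centre ~333) and v 167-307. The lower handles lie inside it. My first top-view centre therefore mixed bars, so I re-measure using the outer edges.

```bash
cat >> h.py <<'E'
def edge(f,v,u0,u1):
    g=cv2.imread('pics/'+f+'.png').max(2)[v-2:v+3].astype(float).mean(0); s=g[u0:u1]; t=(s.max()+s.min())/2
    i=np.nonzero(np.diff(s>t))[0][0]; return u0+i+(t-s[i])/(s[i+1]-s[i])
E
python3 -c "
from h import *
# outer edge of bar: points along the line in each view -> plane through camera; intersect planes
f0=np.array([.5924,-.0879]); xr=np.array([.160,-.987]);xr/=np.linalg.norm(xr)
def line(f,vs,u0,u1,z): 
    return np.array([onz(f,(edge(f,v,u0,u1),v),z) for v in vs])
for z in (.10,.104,.108,.112):
    t=line('top1',range(230,270,6),310,325,z);w=line('w2',range(185,280,10),332,350,z)
    print(z,'top',((t[:,:2]-f0)@xr).round(4)[[0,3,-1]],'wrist',((w[:,:2]-f0)@xr).round(4)[[0,4,-1]])
print(proj('top1',[.582,-.04,.108]))
# roof front edge in top and wrist
im=cv2.imread('pics/w2.png').max(2); print(im[150,240:285].tolist()); print(im[210,240:285].tolist())
im=cv2.imread('pics/top1.png').max(2); print(im[200,340:360].tolist());print(im[290,352:372].tolist())
for c in [(249,109)]: print(onz('w2',c,.136))
"
```

```text
0.1 top [-0.0611 -0.0607 -0.0608] wrist [-0.0607 -0.0608 -0.0611]
0.104 top [-0.061  -0.0607 -0.0607] wrist [-0.0605 -0.0606 -0.0609]
0.108 top [-0.061  -0.0606 -0.0606] wrist [-0.0603 -0.0604 -0.0607]
0.112 top [-0.0609 -0.0605 -0.0606] wrist [-0.0601 -0.0602 -0.0605]
[[327.32730984 248.5115323 ]]
[180, 178, 178, 178, 181, 180, 180, 178, 180, 177, 175, 169, 175, 183, 187, 188, 188, 185, 182, 185, 185, 180, 172, 169, 169, 157, 137, 117, 128, 152, 163, 164, 158, 143, 125, 138, 151, 157, 159, 160, 160, 161, 161, 158, 161]
[182, 182, 183, 183, 184, 184, 182, 181, 183, 183, 181, 183, 182, 183, 179, 170, 177, 183, 186, 185, 185, 189, 189, 189, 185, 179, 174, 169, 158, 135, 122, 131, 153, 167, 169, 161, 142, 129, 140, 154, 162, 162, 161, 162, 160]
[114, 116, 114, 111, 106, 114, 128, 131, 134, 130, 130, 132, 128, 127, 130, 130, 133, 132, 134, 131]
[116, 116, 113, 117, 115, 115, 112, 118, 123, 130, 130, 128, 131, 132, 129, 132, 134, 128, 109, 79]
[ 0.4951387  -0.10450354  0.136     ]
```

```bash
python3 -c "
from h import *
f0=np.array([.5924,-.0879]); xr=np.array([.160,-.987]);xr/=np.linalg.norm(xr); yr=np.array([-xr[1],xr[0]])
for f,p in [('w2',(251,150)),('w2',(255,210)),('top1',(345.3,200)),('top1',(359.8,290)),('scene1',(257.5,227)),('scene1',(357,189))]:
    d=onz(f,p,.136)[:2]-f0; print(f,p,(d@xr).round(4),(d@yr).round(4))
for f,p in [('w2',(333,169)),('w2',(333,305))]:
    d=onz(f,p,.108)[:2]-f0; print(f,p,(d@xr).round(4),(d@yr).round(4))
C=f0-.0557*xr; print(C)
E=[np.r_[C+s*.05*yr,.108] for s in(-1,1)]
print(E,proj('scene1',E),proj('top1',E))
W=tri([('w2',(333,305)),('top1',proj('top1',E)[1]),('scene1',(305.6,249.4))]);print(W)
for a,b in [((333,171),(360.3,226.7)),((333,303),(305.6,249.4))]: print(tri([('w2',a),('scene1',b)]))
s=read_state();d=C-s['eef_pos'][:2];y=s['tcp_rot'][2];print(s['eef_pos'],s['tcp_rot'],'tool dx dy',d@[np.cos(y),np.sin(y)],d@[np.sin(y),-np.cos(y)],'yawerr',np.arctan2(xr[0],-xr[1])-np.pi-y)
"
```

```text
w2 (251, 150) 0.001 -0.0724
w2 (255, 210) 0.0005 -0.031
top1 (345.3, 200) -0.0059 0.0738
top1 (359.8, 290) -0.0041 -0.0839
scene1 (257.5, 227) -0.0015 0.1012
scene1 (357, 189) -0.004 -0.0927
w2 (333, 169) -0.0555 -0.057
w2 (333, 305) -0.0565 0.0582
[ 0.58348697 -0.03291775]
[array([ 0.53413127, -0.04091867,  0.108     ]), array([ 0.63284267, -0.02491683,  0.108     ])] [[357.63540662 225.55887342]
 [307.46443762 247.69421445]] [[327.35514148 275.60626135]
 [319.3712006  219.94604385]]
[ 0.63650023 -0.0236608   0.10853335]
[ 0.52883938 -0.04153278  0.10393722]
[ 0.63801708 -0.02267387  0.10841403]
[ 0.58105766 -0.04088707  0.22244752] [-3.14158847e+00 -6.84039700e-04 -2.98133005e+00] tool dx dy -0.0036699073090001562 0.007479529337909844 yawerr 0.00044677505212797897
```

The handle centre sits 55.7 mm in front of the rack edge, and both views agree. Its height measures about 104-108 mm, and the tray face is 5.7 mm out, inside the stated range. The top-view light edge at -5 mm is the tray face; the wrist view puts the roof edge at +0.7 mm. Descending now.

Emit:
drive_tool:
  commands:
    - [0.5,-3.7,7.5,0,0]
    - [0.5,0,0,22,0]
    - [0.5,0,0,22,0]
    - [0.5,0,0,22,0]
    - [0.5,0,0,22,0]
    - [0.5,0,0,15,0]
    - [0.5,0,0,15,0]
    - [0.5,0,0,14,0]
    - [0.5,0,0,0,0]
    - [0.5,0,0,0,0]
    - [0.5,0,0,0,0]

```text
time_s: 3.18
eef_pos: [0.5848, -0.0326, 0.0917]
tcp_rot: [-3.141, 0.002, -2.981]
contact_force: [0.9, 0.2, 0.4]
grip_width: 0.0438
grip_force: 0.0
```

```bash
python3 -c "
from h import *
snap('wrist','w3');snap('scene','s3')
a=cv2.imread('pics/s3.png')[150:290,230:400]
cv2.imwrite('pics/c3.png',np.hstack([cv2.resize(a,(437,360)),cv2.resize(cv2.imread('pics/w3.png')[60:420,150:500],(350,360))]))
s=read_state();f0=np.array([.5924,-.0879]); xr=np.array([.160,-.987]);xr/=np.linalg.norm(xr);C=f0-.0557*xr
d=s['eef_pos'][:2]-C;print(s['eef_pos'],d@xr,d@[-xr[1],xr[0]],s['contact_force'],s['time_s'])
"
```

```text
[ 0.58493188 -0.03241584  0.09194474] -0.0002642293688940495 0.0015066032367250203 [-0.07651811 -0.25744912  0.87340525] 3.2833
```

View pics/c3.png

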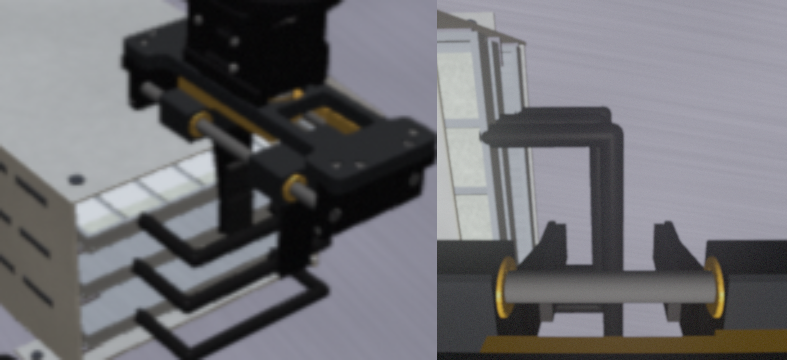

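The fingers straddle the top bar: one is behind it in the gap, one in front, and the lower handle is clear. I lower 2 mm and close.

Emit:
drive_tool:
  commands:
    - [0.5,0,0,2,0]
    - [0,0,0,0,0]
    - [0,0,0,0,0]
    - [0,0,0,0,0]
    - [0,0,0,0,0]
    - [0,0,0,0,0]
    - [0,0,0,0,0]
    - [0,0,0,0,0]
    - [0,0,0,0,0]

```text
time_s: 4.03
eef_pos: [0.5841, -0.0322, 0.0885]
tcp_rot: [3.141, 0.0, -2.981]
contact_force: [-0.5, 0.3, 0.3]
grip_width: 0.0089
grip_force: 29.9
```

Emit:
drive_tool:
  commands:
    - [0,0,2,0,0]
    - [0,0,4,0,0]
    - [0,0,6,0,0]
    - [0,0,8,0,0]
    - [0,0,8,0,0]
    - [0,0,8,0,0]
    - [0,0,8,0,0]
    - [0,0,8,0,0]
    - [0,0,8,0,0]
    - [0,0,8,0,0]
    - [0,0,8,0,0]
    - [0,0,6,0,0]
    - [0,0,5,0,0]
    - [0,0,3,0,0]
    - [0,0,0,0,0]

```text
time_s: 5.28
eef_pos: [0.5696, 0.0575, 0.0885]
tcp_rot: [3.141, 0.0, -2.98]
contact_force: [-0.3, 1.7, 1.1]
grip_width: 0.009
grip_force: 29.9
```

Emit:
drive_tool:
  commands:
    - [0,0,3,0,0]
    - [0,0,6,0,0]
    - [0,0,8,0,0]
    - [0,0,8,0,0]
    - [0,0,8,0,0]
    - [0,0,8,0,0]
    - [0,0,8,0,0]
    - [0,0,8,0,0]
    - [0,0,6,0,0]
    - [0,0,3,0,0]
    - [0,0,0,0,0]
    - [0,0,0,0,0]

```text
time_s: 6.28
eef_pos: [0.5593, 0.1226, 0.0885]
tcp_rot: [3.14, 0.001, -2.98]
contact_force: [-0.1, 1.7, -0.8]
grip_width: 0.009
grip_force: 29.9
```

```bash
python3 -c "
from h import *
for n in ['top','wrist','scene']: snap(n,n+'4')
a=cv2.imread('pics/scene4.png')[150:310,230:450];b=cv2.imread('pics/top4.png')[150:310,230:400];
cv2.imwrite('pics/c4.png',np.vstack([np.hstack([cv2.resize(a,(413,300)),cv2.resize(b,(319,300))]),cv2.resize(cv2.imread('pics/wrist4.png')[0:262],(732,300))]))
s=read_state();f0=np.array([.5924,-.0879]); xr=np.array([.160,-.987]);xr/=np.linalg.norm(xr)
d=s['eef_pos'][:2]-f0;print(s['eef_pos'],d@xr,d@[-xr[1],xr[0]],s['contact_force'],s['moment'],s['grip_width'],s['grip_force'],s['time_s'])
"
```

```text
[0.5593036  0.12193171 0.08854995] -0.21242385928006333 0.0009070288109973429 [ 0.77490247  0.69480511 -0.91046154] [0.46868868 0.06262155 0.02888453] 0.008844939416576525 29.881499810144305 6.4333
```

View pics/c4.png

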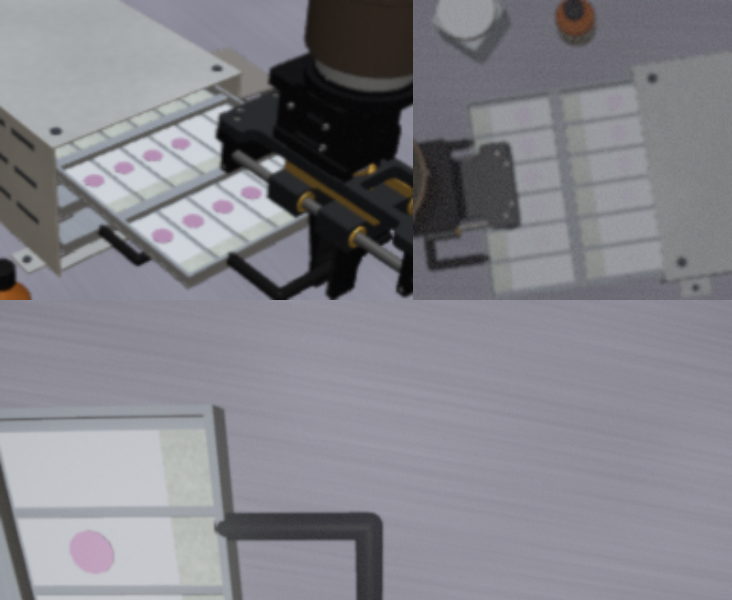

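The tray is held and level: the first row and first bar are clear, and the second bar is still just inside the roof edge in the scene view. To cancel calibration bias, I measure the tray's front face against the roof edge within the top view.

```bash
python3 -c "
from h import *
f0=np.array([.5924,-.0879]); xr=np.array([.160,-.987]);xr/=np.linalg.norm(xr); yr=np.array([-xr[1],xr[0]])
X=lambda f,p,z:((onz(f,p,z)[:2]-f0)@xr*1e3).round(1)
g=cv2.imread('pics/top4.png').astype(float).mean(2)
for s in (.06,.03,0,-.03,-.06,-.08):
    P=np.array([np.r_[f0+s*yr+t*xr,.136] for t in np.arange(-.02,.02,.001)]);q=proj('top4',P).astype(np.float32)
    # average along edge +-6mm
    pr=np.mean([cv2.remap(g.astype(np.float32),*[np.ascontiguousarray(proj('top4',P+np.r_[e*yr,0]).astype(np.float32)[:,k:k+1]) for k in (0,1)],1)[:,0] for e in np.linspace(-.006,.006,9)],0)
    print(s,pr[::1].round().astype(int).tolist())
print('face')
for s in (-.08,-.065,.065,.08):
    P=np.array([np.r_[f0+s*yr+t*xr,.112] for t in np.arange(-.18,-.14,.001)])
    pr=np.mean([cv2.remap(g.astype(np.float32),*[np.ascontiguousarray(proj('top4',P+np.r_[e*yr,0]).astype(np.float32)[:,k:k+1]) for k in (0,1)],1)[:,0] for e in np.linspace(-.006,.006,9)],0)
    print(s,pr.round().astype(int).tolist())
"
```

```text
0.06 [145, 145, 145, 145, 145, 145, 145, 146, 146, 146, 146, 145, 144, 145, 145, 146, 145, 144, 142, 139, 135, 133, 132, 131, 130, 129, 130, 130, 130, 131, 131, 130, 130, 130, 130, 130, 130, 130, 129, 129]
0.03 [145, 145, 145, 144, 144, 144, 144, 144, 145, 145, 145, 144, 145, 146, 146, 146, 145, 143, 141, 138, 135, 132, 131, 131, 130, 130, 130, 131, 131, 131, 132, 132, 132, 132, 132, 132, 132, 132, 131, 131]
0 [143, 143, 144, 144, 145, 145, 145, 144, 144, 144, 144, 144, 144, 144, 144, 145, 145, 144, 142, 140, 137, 135, 135, 135, 135, 134, 133, 133, 133, 133, 133, 134, 133, 133, 133, 132, 131, 132, 132, 132]
-0.03 [144, 144, 144, 144, 144, 143, 143, 143, 144, 144, 144, 145, 145, 144, 144, 144, 144, 143, 143, 141, 138, 137, 136, 135, 135, 135, 135, 135, 135, 135, 135, 135, 135, 134, 134, 134, 134, 135, 134, 133]
-0.06 [144, 144, 144, 143, 143, 143, 143, 144, 144, 145, 144, 144, 144, 144, 144, 144, 144, 143, 142, 141, 140, 138, 135, 134, 134, 134, 133, 133, 134, 133, 132, 132, 132, 132, 132, 132, 131, 131, 131, 131]
-0.08 [152, 152, 152, 152, 152, 152, 153, 153, 153, 153, 153, 153, 152,
[... 265 characters left out ...]
0, 128, 134, 137, 137, 137, 138, 138, 138, 138, 139, 138, 138, 139, 139, 139, 140]
-0.065 [101, 100, 99, 100, 99, 99, 100, 101, 101, 101, 101, 102, 102, 101, 100, 101, 102, 104, 105, 106, 105, 105, 109, 115, 123, 130, 133, 134, 134, 134, 134, 134, 135, 134, 133, 133, 134, 133, 133, 134]
0.065 [104, 104, 104, 104, 105, 106, 106, 106, 105, 106, 106, 106, 105, 105, 105, 105, 107, 108, 108, 108, 108, 108, 113, 121, 128, 133, 134, 133, 133, 133, 133, 134, 134, 133, 133, 133, 134, 134, 135, 135]
0.08 [109, 108, 108, 109, 108, 109, 110, 110, 110, 110, 110, 110, 110, 110, 111, 111, 112, 112, 111, 109, 108, 110, 116, 124, 131, 136, 137, 137, 137, 138, 139, 139, 139, 139, 139, 138, 138, 139, 140, 141]
```

The top view puts the roof edge at about -0.3 mm. The bright edge at -156.7 mm is where the slides start, about 6 mm behind the rim, so the face is at about -162.5 mm, which matches the TCP at -212.4 plus 50. About 11 mm remain.

Emit:
drive_tool:
  commands:
    - [0,0,2,0,0]
    - [0,0,3,0,0]
    - [0,0,3,0,0]
    - [0,0,2,0,0]
    - [0,0,1,0,0]
    - [0,0,0,0,0]
    - [0,0,0,0,0]
    - [0,0,0,0,0]

```text
time_s: 7.1
eef_pos: [0.5572, 0.1326, 0.0885]
tcp_rot: [3.141, -0.0, -2.981]
contact_force: [0.4, -0.3, -1.4]
grip_width: 0.009
grip_force: 29.9
```

```bash
python3 -c "
from h import *
for n in ['top','wrist','scene']: snap(n,n+'5')
f0=np.array([.5924,-.0879]); xr=np.array([.160,-.987]);xr/=np.linalg.norm(xr);yr=np.array([-xr[1],xr[0]])
s=read_state();d=s['eef_pos'][:2]-f0;print(s['eef_pos'],d@xr,s['contact_force'],s['grip_width'],s['grip_force'],s['time_s'],s['tcp_rot'])
# predicted bar edges (z .110) and handle/face, drawn as dots
out=[]
for f,box,col in [('scene5',(230,150,220,160),1),('top5',(290,150,110,160),1),('wrist5',(0,0,360,262),1)]:
    im=cv2.imread('pics/%s.png'%f);k=3 if f!='wrist5' else 1.6
    x,y,w,h=box;c=cv2.resize(im[y:y+h,x:x+w],None,fx=k,fy=k,interpolation=2)
    h0=d@xr
    for off,z,cc in [(.2185,.110,(0,255,0)),(.2285,.110,(0,0,255)),(.050,.112,(255,0,0))]:
        for t in (-.09,-.045,.045,.09):
            p=proj(f,np.r_[f0+(h0+off)*xr+t*yr,z])[0]; p=((p+.5-[x,y])*k).astype(int); cv2.circle(c,tuple(int(i) for i in p),1,cc,-1)
    out.append(c[:480])
H=480;o=np.zeros((600,800,3),np.uint8)
a=cv2.resize(out[0],(500,364));o[:364,:500]=a;b=cv2.resize(out[1],(250,364));o[:364,510:760]=b;c=cv2.resize(out[2][:,:],(320,233));o[366:599,:320]=c
cv2.imwrite('pics/c5.png',o)
"
```

```text
[0.55726717 0.13264553 0.08850428] -0.22332548586148085 [-0.5164723   0.2404335  -0.91705056] 0.008944759491167758 29.881187360733747 7.25 [ 3.14129818e+00 -1.20131568e-04 -2.98090823e+00]
```

View pics/c5.png

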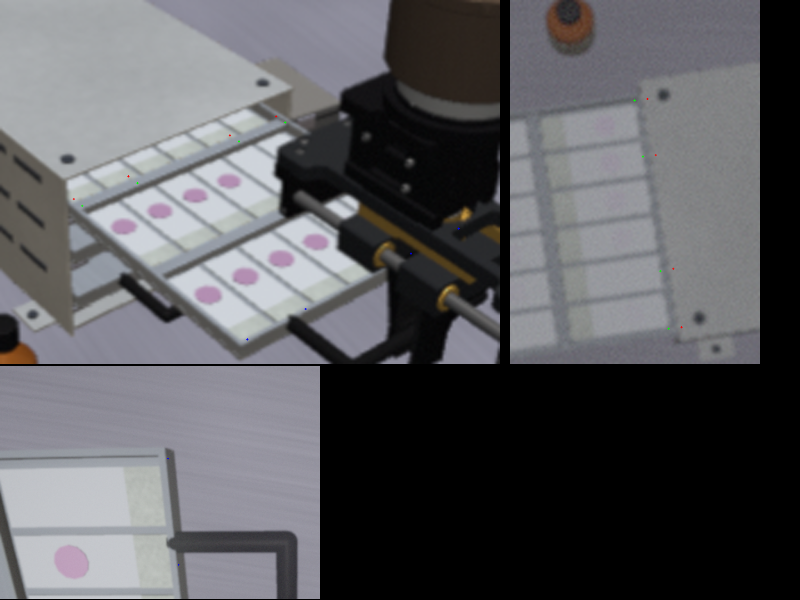

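The overlay supports the position. In the top view the bar's front edge (green dots) is just clear, and the roof edge falls midway between the bar's front and back edges. The tray is level and held at 30 N.

```bash
python3 -c "
from workcell import *
print(sign_off())"
```

```text
the job is handed in; nothing more can be done
None
```

The top tray is drawn straight out about 167 mm, and the camera check puts its second cross bar within about 1 mm of the rack's front edge; I handed the job in holding it level and still at about 30 N, and no verdict came back.

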